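# Open the pantry chest and unscrew the jar inside

### The job

Raise the stiff lid of the wooden pantry chest by its bar handle to just past upright, about 100 degrees from closed, and leave it standing there. Then, with the jar braced in its square pocket in the chest, unscrew the tight red cap anticlockwise (a little over a sixth of a turn) until its thread lets go, lift it straight off without lifting the jar, and finish while still holding the cap level over the jar, about two centimetres clear of the mouth. Leave the spice jar in the chest and the mug on the counter undisturbed.

Things in the scene. Friction and masses are not known exactly. Their poses are not given: they have to be found in the camera images.
- chest: wooden chest, fixed, 180 (x) x 290 (y) x 115 mm high, walls and floor 8 mm. Origin: centre of its underside on the counter; x points to its far (hinge) side, z up. On its floor a square pocket of dark wood (67 mm inside, walls 6 mm, 28 mm high, centred at x = -6, y = -50 mm) braces the jar so that it cannot turn; the space round and above the pocket is free.
- chest_lid (a joint): angle of the chest's lid in rad: 0 closed, 1.57 upright, up to 2.4 laid far back. Stiff hinge (about 0.75 N m of friction, the lid weighs 0.3 kg): the lid stays where it is left. The lid may start a few degrees ajar. 100 degrees is 1.745
- lid_hinge (a point): a point on the lid's hinge line, at the middle of the chest's far top edge (115 mm above the counter). The line runs along the chest's y axis
- lid_handle (a point): middle of the lid's steel bar handle: 10 mm thick, 100 mm long, parallel to the hinge line, 165 mm in front of and 52 mm above it when closed; 37 mm of free gap to the lid's outer face, 15 mm behind its front edge. Past upright it is on the lid's far side. Pinched from above across the bar it holds at every angle, turning between the pads; open only partly there, or a finger pushes the lid
- jar: square glass jar, 64 x 64 mm, 0.4 kg (varies), loose but braced in the chest's pocket with 1.7 mm of play a side. Origin: centre of its underside; z up, x along the chest's x. Flat shoulder at z = 62 mm, rim of the mouth at z = 90 mm
- cap: red ribbed round cap on the jar, 58 mm across, 20 mm high, 50 g. Origin: centre of its underside; screwed on, that is 74 mm above the jar's origin (cap 82 to 102 mm above the counter). Turned anticlockwise seen from above by 0.9 rad or more it is free to be lifted straight up; before that, pulling lifts the jar. It does not rise as it turns
- thread_ring (a joint): how far the cap has been unscrewed from tight, in rad: 0 tight, free from 0.9, hard stop at 1.25. Needs about 0.35 N m; play in the pocket takes up about 0.1 rad of the hand's turn before that. It also reads while the cap is held
- spice_jar: small spice jar with a dark cap, 44 x 44 x 96 mm, loose on the chest's floor about 135 mm to the left of the jar; stays as it is. Origin: centre of its underside
- coffee_mug: white mug with handle, 92 x 127 x 95 mm, loose on the counter to the left of the chest; stays as it is. Origin: centre of its underside

How it is judged:
By the outcome, as a careful person would: the job done as asked, in the order asked, and still so for the second after the job is handed in, while the arm keeps its last pose, push and grip.
It also fails if it takes over 48 s, if anything falls off the work surface, if the arm or the gripper's body presses on something with over 40 N, if the wrist force passes 120 N, or if a joint passes its speed limit or range.

### The arm

A 7-joint arm with a two-finger parallel gripper is mounted at the origin on a cart in front of the work surface, level with it; the furniture and walls round the work are solid. World frame = base frame: x ahead of the robot, y to its left, z up, the work surface at z = 0. Lengths are in m, angles in rad, forces in N, time in s.
With the tool pointing down it reaches from about 0.4 to 0.85 m from the base axis. Payload 10.4 kg.
Tool frame: the origin (TCP) lies midway between the tips of the shut fingers; the grasp point (between the pads) lies 19 mm behind it; z points along the fingers, y is the line along which they close (so a half turn about z gives the same grasp; the last joint's range is limited). The gripper opens to 87 mm and grips with 3 to 60 N. Pads are 19 mm wide; open, the fingers measure 117 mm over their backs; the gripper's body (75 mm by 190 mm) begins 51 mm behind the grasp point.
Start: joints at [-1.21, 0.332, -0.065, 1.46, 0.022, 1.35, -0.088], TCP at [0.234, 0.58, 0.223] pointing down, gripper open.
Joint ranges: [-2.6, 2.6], [-0.5, 2.12], [-1.47, 1.34], [0.16, 2.42], [-1.27, 4.41], [0.06, 2.06], [-2.6, 2.6]. Speed limits (rad/s): [2.22, 2.22, 2.79, 2.79, 3.14, 3.14, 3.14].

### API

Orientations are given as a unit quaternion [x, y, z, w].
In Python, from workcell import * gives the robot as it stands. The module is installed in compiled form; this text tells all that it offers.
- The arm moves only by the shell command python3 -m jog 'ROWS' [FORCE]. ROWS is JSON, one flat list of numbers, 7 for each row, row after row: the turn, a rotation vector about the tool's x, y, z in rad, then the shift along the tool's x, y, z in cm, then the finger opening in cm, from 0 to 8.7. In form: [wx, wy, wz, dx, dy, dz, fingers, wx, wy, wz, dx, dy, dz, fingers, ...]. A call has 1 to 5 rows; each row is the pose to reach, as a shift and turn from the pose commanded when the call began, along the tool's axes at that moment; what a row does not reach only later rows make up. A row lasts 1/12 s, in which the tool goes at most 41.7 mm and 7.16 degrees, less where a joint would pass 70% of its speed; a pose out of reach is approached as far as the arm can. A call with a gripper value outside its range is refused whole. The fingers move at their own pace and stop on an object; FORCE is the grip in N (left out, the last holds). Time passes only in rows, so rows that repeat a pose let the fingers close. It gives the time, the measured TCP pose, the force, the opening and the grip force at its end, in the units of the state.
- get_state(): the state, without advancing time (a new reading comes with each control period).
- grab_frame(name): name is "side" or "top"; returns a dict with "frame" (384x512x3 uint8, red, green, blue), "z_map" (384x512 float32, m along the optical axis (not along the pixel's ray), 0 where there is no reading), "mtx" (3x3 intrinsics, pixels), "camera_from_world" (4x4, takes a point from world to camera coordinates). Camera axes: x right, y up, looking along -z (the intrinsics and any distortion apply to the point x, -y, -z); pixel columns grow to the right and rows downward; lengths in m; the calibration is good to about 2 mm. A picture is of the moment at which its call begins.
- job_done(): hands the job in; it is judged then, once.
Trained networks look in a picture, given as the dict that the camera call returned (one of the last four; its "shot" number tells which), for a name from the list of things; names that differ only in an ending like _2 or _b are one class to them, and where a whole thing is asked for, a point or a joint stands for the part that bears it (a point fixed in the world has none). Each returns a list of dicts, best first, with "conf" (0 to 1); they miss things now and then, are a little off and sometimes report something else, mostly with a low value. They report only what shows in the picture. A call takes as long as a camera call.
- search_frame(label, picture): "bbox" ([left, top, width, height] in pixels, round what is visible of it).
- spot_point(label, picture): "xy" ([column, row] in pixels: a listed point, or the origin of a listed thing).
The state is a dict: "t": time; "q": joint angles; "qvel": joint speeds; "joint_torque": joint torques, N m; "tcp_pos": TCP position; "eef_rot": TCP orientation; "contact_force": force on the tool from outside, world axes, zero at the start; "torque": the same for the moment, N m; "grip_width": finger opening in m; "grip_force": force on a finger pad.
Only numpy, scipy, OpenCV 4.12 (cv2) and the standard library are available. Lean on these libraries where they do the work, as an engineer would, in place of code of your own. Each camera call takes 0.05 s, during which the arm holds its last target. There are 200 camera calls.

## Working session

There is one attempt and no reset: what is moved stays moved. The work goes in short steps, Python scripts to look and compute and a shell command to move; the robot and the scene stay as the last step left them, time stands still between calls to the robot, and variables do not carry over. Pictures are saved under pics/ and viewed, at most 10 in all, crops included, and the job is handed in when it is done.

```bash
mkdir -p pics
cat > h.py <<'E'
from workcell import *
import numpy as np, cv2
from scipy.spatial.transform import Rotation as R
def ray(f,uv):
    K=f["mtx"];T=np.linalg.inv(f["camera_from_world"])
    d=np.array([(uv[0]-K[0,2])/K[0,0],-(uv[1]-K[1,2])/K[1,1],-1.])
    return T[:3,3],T[:3,:3]@d
def atz(f,uv,z):
    o,d=ray(f,uv);return o+d*(z-o[2])/d[2]
def dep(f,uv):
    o,d=ray(f,uv);return o+d*f["z_map"][int(round(uv[1])),int(round(uv[0]))]
def cloud(f):
    v,u=np.mgrid[:384,:512];K=f["mtx"];T=np.linalg.inv(f["camera_from_world"]);z=f["z_map"]
    p=np.stack([(u-K[0,2])/K[0,0]*z,-(v-K[1,2])/K[1,1]*z,-z],-1)
    return p@T[:3,:3].T+T[:3,3]
E
python3 - <<'E'
from h import *
np.set_printoptions(precision=4,suppress=True)
s=get_state();print(s["t"],s["tcp_pos"],s["eef_rot"],R.from_quat(s["eef_rot"]).as_matrix(),s["grip_width"])
ims=[]
for n in("side","top"):
    f=grab_frame(n);ims.append(f["frame"])
    print(n,np.linalg.inv(f["camera_from_world"])[:3,3],f["mtx"][0])
    for l in("chest","lid_hinge","lid_handle","coffee_mug","jar"):
        for r in spot_point(l,f)[:1]:print(l,r,dep(f,r["xy"]))
cv2.imwrite("pics/a.png",cv2.resize(np.vstack(ims)[:,:,::-1],(400,600)) if 0 else cv2.resize(np.hstack(ims)[:,:,::-1],(800,300)))
cv2.imwrite("pics/t.png",ims[1][:,:,::-1]);cv2.imwrite("pics/s.png",ims[0][:,:,::-1])
E
```

```text
0.0 [0.2339 0.5792 0.2217] [ 0.1907  0.9816 -0.0007 -0.0001] [[-0.9273  0.3744 -0.0005]
 [ 0.3744  0.9273 -0.0014]
 [-0.0001 -0.0015 -1.    ]] 0.08710738966071625
side [1.0096 0.011  0.9788] [423.402    0.     255.1651]
chest {'xy': [215.2, 220.7], 'conf': 0.69} [1.0096 0.011  0.9788]
lid_hinge {'xy': [227.5, 226.3], 'conf': 0.94} [0.6097 0.0809 0.1233]
lid_handle {'xy': [192.7, 166.3], 'conf': 0.7} [ 0.3457  0.0541 -0.0009]
coffee_mug {'xy': [355.2, 214.5], 'conf': 0.88} [0.6597 0.379  0.0799]
top [0.4173 0.1657 0.9855] [375.8145   0.     258.4977]
chest {'xy': [300.9, 198.9], 'conf': 0.9} [0.5045 0.0761 0.1322]
lid_hinge {'xy': [298.8, 152.8], 'conf': 0.66} [0.6138 0.0762 0.1241]
lid_handle {'xy': [315.5, 221.7], 'conf': 0.75} [0.4502 0.0516 0.1786]
coffee_mug {'xy': [170.9, 154.8], 'conf': 0.78} [0.631  0.3926 0.0579]
```

View pics/a.png

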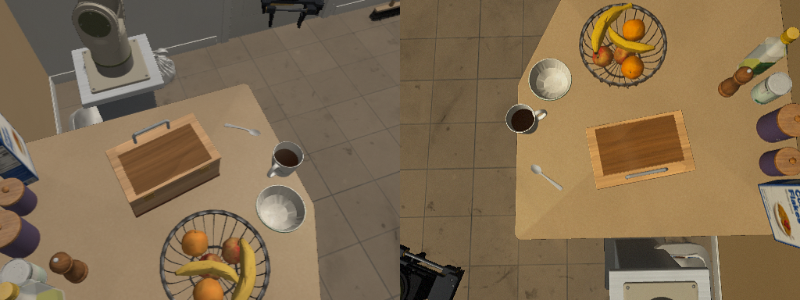

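The pictures show the closed chest near the middle, with its handle on the robot side. In the top view the handle is at about (315,222) at full scale. The mug is to the left of the chest, and the gripper is off to the lower left. Next I'll measure the lid and bar from the depth.

```bash
cat >> h.py <<'E'
np.set_printoptions(precision=4,suppress=True)
def lidfit():
    P=[];Q=[]
    for n in("top","side"):
        f=grab_frame(n);c=cloud(f).reshape(-1,3)[f["z_map"].ravel()>0]
        P.append(c[(abs(c[:,0]-.51)<.16)&(abs(c[:,1]-.08)<.2)&(c[:,2]>.09)&(c[:,2]<.3)])
    return P
E
python3 - <<'E'
from h import *
for c in lidfit():
    # main plane by ransac-ish: median-based
    rng=np.random.default_rng(0);best=0
    for _ in range(300):
        a=c[rng.choice(len(c),3,False)];n=np.cross(a[1]-a[0],a[2]-a[0]);n/=np.linalg.norm(n)+1e-12
        m=abs((c-a[0])@n)<.002
        if m.sum()>best:best=m.sum();M=m
    p=c[M];m0=p.mean(0);n=np.linalg.svd(p-m0,full_matrices=False)[2][2];n*=np.sign(n[2])
    h=(c-m0)@n
    r=cv2.minAreaRect(np.float32(p[:,:2]));print("plane",best,len(c),n,m0,"tilt deg",np.degrees(np.arccos(n[2])),"rect",r)
    b=c[(h>.035)&(h<.06)];bb=cv2.minAreaRect(np.float32(b[:,:2]))
    print("bar",len(b),b.mean(0),b.max(0),bb, np.sort(h)[-5:]); print(cv2.boxPoints(r).tolist())
E
```

```text
plane 7608 10089 [0.0124 0.0011 0.9999] [0.5239 0.0621 0.1291] tilt deg 0.7119294650076617 rect ((0.5248503684997559, 0.061744026839733124), (0.1834186613559723, 0.2934601306915283), 9.830294609069824)
bar 250 [0.4516 0.0511 0.1748] [0.4639 0.1077 0.1793] ((0.4518999755382538, 0.049802910536527634), (0.009902378544211388, 0.1172441840171814), 9.581830978393555) [0.0487 0.0487 0.0487 0.0488 0.0493]
[[0.4094362258911133, 0.1906622052192688], [0.4595388174057007, -0.09848929941654205], [0.6402645111083984, -0.06717415153980255], [0.590161919593811, 0.2219773530960083]]
plane 6684 9882 [0.0204 0.0018 0.9998] [0.5332 0.0558 0.1267] tilt deg 1.1760353621369781 rect ((0.5261088609695435, 0.06127840280532837), (0.18472912907600403, 0.29356691241264343), 9.529593467712402)
bar 224 [0.4545 0.0472 0.1721] [0.4672 0.107  0.1783] ((0.4531264901161194, 0.04901684820652008), (0.01119715254753828, 0.11766450852155685), 10.612375259399414) [0.0488 0.049  0.0491 0.0494 0.05  ]
[[0.41071784496307373, 0.19074468314647675], [0.45931994915008545, -0.09877108037471771], [0.6414998769760132, -0.06818787753582001], [0.5928977727890015, 0.22132788598537445]]
```

View pics/t.png

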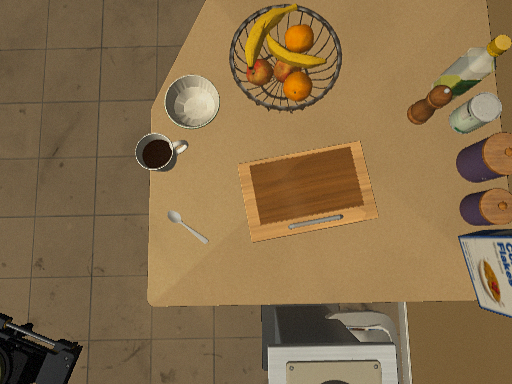

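The chest's yaw is about 9.7°, its centre is about (0.525, 0.0615), and the lid is about 1° ajar. The bar is at (0.452, 0.049, 0.171), and these fit the given sizes. Next I'll go above the bar.

```bash
cat >> h.py <<'E'
C=np.array([.5252,.0615]);PSI=np.radians(9.7)
def cw(x,y,z=0): c,s=np.cos(PSI),np.sin(PSI);return np.array([C[0]+c*x-s*y,C[1]+s*x+c*y,z])
def go(p,yaw):  # TCP pos, yaw deg of tool y (tool down): prints jog numbers
    s=get_state();A=R.from_quat(s["eef_rot"]);a=np.radians(yaw);y=np.array([np.cos(a),np.sin(a),0]);z=np.array([0,0,-1.])
    B=R.from_matrix(np.stack([np.cross(y,z),y,z],1))
    print("t",s["t"],"tcp",np.array(s["tcp_pos"]),"w",(A.inv()*B).as_rotvec(),"cm",A.inv().apply(np.array(p)-s["tcp_pos"])*100,"F",np.array(s["contact_force"]),"q",np.array(s["q"]))
def bar(deg): # world bar centre at lid angle
    a=np.radians(deg)+np.arctan2(.052,.165);r=np.hypot(.052,.165);return cw(.09-r*np.cos(a),0,.115+r*np.sin(a))
E
python3 -m jog '[0.12,0,0.2,0,0,0,4, 0,0,1.0,-40,-41,-2.8,4, 0,0,1.0,-40,-41,-2.8,4, 0,0,1.0,-40,-41,-2.8,4, 0,0,1.0,-40,-41,-2.8,4]' >/dev/null 2>&1 --help; python3 -c "
from h import *
print(bar(0),bar(1.2),bar(100));go([.452,.049,.23],9.7)"
```

```text
[0.4513 0.0489 0.167 ] [0.4524 0.0491 0.1704] [0.6926 0.0901 0.2685]
t 0.7 tcp [0.234  0.5796 0.2226] w [ 0.0001 -0.0001  1.0177] cm [-40.0817 -41.0349  -0.747 ] F [-0.2778 -0.0269  0.77  ] q [-1.2096  0.3321 -0.0647  1.4601  0.0216  1.3499 -0.0885]
```

```bash
python3 -m jog '[0,0,1.0177,-40,-41,-1,4, 0,0,1.0177,-40,-41,-1,4, 0,0,1.0177,-40,-41,-1,4, 0,0,1.0177,-40,-41,-1,4, 0,0,1.0177,-40,-41,-1,4]'; python3 -c "
from h import *
go([.452,.049,.23],9.7)"
```

```text
t: 1.12
tcp_pos: [0.3135, 0.3849, 0.2263]
eef_rot: [0.486, 0.874, 0.0, -0.0]
contact_force: [1.0, 0.4, 1.1]
grip_width: 0.0613
grip_force: 0.0
t 1.1167 tcp [0.3135 0.3849 0.2263] w [ 0.0003 -0.0006  0.3866] cm [-35.8451  -5.9613  -0.3918] F [0.9801 0.381  1.0821] q [-1.0613  0.0437  0.0847  1.7922 -0.0042  1.3054 -0.4197]
```

```bash
python3 -m jog '[0,0,0.3866,-35.8,-6,-0.4,4, 0,0,0.3866,-35.8,-6,-0.4,4, 0,0,0.3866,-35.8,-6,-0.4,4, 0,0,0.3866,-35.8,-6,-0.4,4, 0,0,0.3866,-35.8,-6,-0.4,4]'; python3 -m jog '[0,0,0,0,0,0,4, 0,0,0,0,0,0,4]' >/dev/null; python3 -c "
from h import *
go([.452,.049,.23],9.7)"
```

```text
t: 1.53
tcp_pos: [0.3938, 0.1927, 0.2288]
eef_rot: [0.643, 0.766, 0.001, -0.0]
contact_force: [0.2, 0.3, -0.2]
grip_width: 0.0407
grip_force: 0.0
t 1.7 tcp [0.3943 0.1927 0.2289] w [ 0.0007 -0.0011  0.0015] cm [-15.1447   3.2439  -0.1242] F [-1.1305  1.3107 -0.3013] q [-0.8619 -0.1054  0.2851  1.9255  0.0299  1.3163 -0.4149]
```

```bash
python3 -m jog '[0,0,0,-15.1,3.2,-0.1,4, 0,0,0,-15.1,3.2,-0.1,4, 0,0,0,-15.1,3.2,-0.1,4, 0,0,0,-15.1,3.2,-0.1,4, 0,0,0,-15.1,3.2,-0.1,4]'; python3 -c "
from h import *
go([.452,.049,.152],9.7)
f=grab_frame('top');cv2.imwrite('pics/b.png',f['frame'][100:300,180:440,::-1].repeat(2,0).repeat(2,1))"
```

```text
t: 2.12
tcp_pos: [0.4529, 0.0468, 0.2298]
eef_rot: [0.645, 0.764, 0.0, 0.001]
contact_force: [-1.1, 0.3, -0.1]
grip_width: 0.0399
grip_force: 0.0
t 2.1167 tcp [0.4529 0.0468 0.2298] w [0.0012 0.0009 0.0001] cm [ 0.2356 -0.0571  7.7843] F [-1.0757  0.2787 -0.0733] q [-0.7146 -0.084   0.4891  1.898   0.0418  1.3169 -0.0679]
```

View pics/b.png

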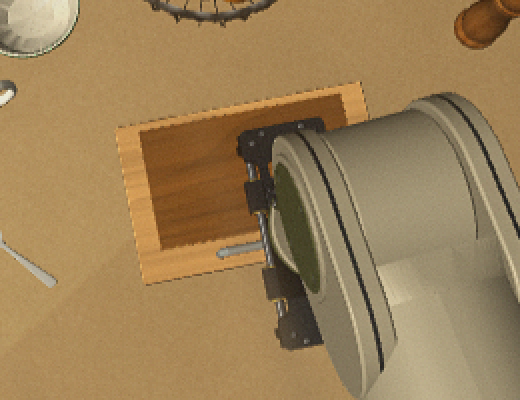

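The open fingers straddle the bar, whose visible end is near crop pixel (220,252), and the long side of the body runs along the chest's x. Next I'll descend and pinch.

```bash
python3 -m jog '[0,0,0,0.2,0,3.5,4, 0,0,0,0.2,0,6,4, 0,0,0,0.2,0,7.7,4, 0,0,0,0.2,0,7.7,4, 0,0,0,0.2,0,7.7,0]' 40; python3 -m jog '[0,0,0,0,0,0,0, 0,0,0,0,0,0,0, 0,0,0,0,0,0,0, 0,0,0,0,0,0,0]' 40; python3 -c "
from h import *
go([.452,.049,.152],9.7)"
```

```text
t: 2.58
tcp_pos: [0.4504, 0.0549, 0.1523]
eef_rot: [0.642, 0.767, -0.001, -0.0]
contact_force: [0.3, 0.5, 0.8]
grip_width: 0.0379
grip_force: 0.0
t: 2.92
tcp_pos: [0.4514, 0.0538, 0.1533]
eef_rot: [0.642, 0.766, 0.001, 0.0]
contact_force: [-0.1, -0.4, -1.3]
grip_width: 0.0144
grip_force: 0.0
t 2.9167 tcp [0.4514 0.0538 0.1533] w [ 0.0014 -0.0006  0.0063] cm [-0.482  -0.0224  0.1264] F [-0.0788 -0.3594 -1.2665] q [-0.713  -0.0131  0.4966  2.0061  0.0063  1.1456 -0.0434]
```

```bash
python3 -m jog '[0,0,0,0,0,0,0, 0,0,0,0,0,0,0]' 40; python3 -c "
from h import *
u=np.array([np.cos(PSI),np.sin(PSI),0])
e=list(np.arange(1.2,101.3,5))
for k in range(0,20,5):
  print([ (round((bar(a)-bar(e[k]))@u*100,2),round((bar(e[k])-bar(a))[2]*100,2)) for a in e[k+1:k+6]],e[k+5])
go(bar(1.2)-[0,0,.019],9.7)"
```

```text
t: 3.08
tcp_pos: [0.4501, 0.0535, 0.1526]
eef_rot: [0.642, 0.766, -0.0, -0.001]
contact_force: [-5.5, -0.8, 4.7]
grip_width: 0.0085
grip_force: 40.0
[(np.float64(0.55), np.float64(-1.41)), (np.float64(1.21), np.float64(-2.76)), (np.float64(1.99), np.float64(-4.05)), (np.float64(2.88), np.float64(-5.27)), (np.float64(3.88), np.float64(-6.41))] 26.2
[(np.float64(1.09), np.float64(-1.04)), (np.float64(2.27), np.float64(-1.99)), (np.float64(3.52), np.float64(-2.83)), (np.float64(4.84), np.float64(-3.56)), (np.float64(6.22), np.float64(-4.17))] 51.2
[(np.float64(1.43), np.float64(-0.49)), (np.float64(2.89), np.float64(-0.85)), (np.float64(4.39), np.float64(-1.08)), (np.float64(5.89), np.float64(-1.18)), (np.float64(7.4), np.float64(-1.15))] 76.2
[(np.float64(1.5), np.float64(0.16)), (np.float64(2.98), np.float64(0.46)), (np.float64(4.43), np.float64(0.88)), (np.float64(5.84), np.float64(1.42)), (np.float64(7.19), np.float64(2.09))] 101.2
t 3.0833 tcp [0.4501 0.0535 0.1526] w [-0.0017 -0.0005  0.006 ] cm [-0.477   0.145   0.1191] F [-5.4938 -0.7797  4.747 ] q [-0.7128 -0.0129  0.4967  2.0073  0.0061  1.1473 -0.0434]
```

```bash
python3 -m jog '[0,0,0,0,0.55,-1.41,0, 0,0,0,0,1.21,-2.76,0, 0,0,0,0,1.99,-4.05,0, 0,0,0,0,2.88,-5.27,0, 0,0,0,0,3.88,-6.41,0]'; python3 -c "
from h import *
go(bar(26.2)-[0,0,.019],9.7)"
```

```text
t: 3.5
tcp_pos: [0.4859, 0.0596, 0.2161]
eef_rot: [0.643, 0.766, -0.003, -0.003]
contact_force: [-17.0, -3.9, 6.2]
grip_width: 0.0089
grip_force: 40.0
t 3.5 tcp [0.4859 0.0596 0.2161] w [-0.0087 -0.0005  0.0058] cm [-0.4819  0.3985  0.0552] F [-16.9986  -3.9394   6.1767] q [-0.7098  0.0268  0.5089  1.835  -0.0143  1.2919 -0.0219]
```

```bash
python3 -m jog '[0,0,0,0,0.95,-1.15,0, 0,0,0,0,2.1,-2.15,0, 0,0,0,0,3.35,-3.0,0, 0,0,0,0,4.7,-3.7,0, 0,0,0,0,6.05,-4.3,0]'; python3 -c "
from h import *
go(bar(51.2)-[0,0,.019],9.7)"
```

```text
t: 3.92
tcp_pos: [0.5476, 0.0701, 0.2608]
eef_rot: [0.643, 0.766, -0.001, -0.001]
contact_force: [-9.3, -2.7, 5.8]
grip_width: 0.0086
grip_force: 40.0
t 3.9167 tcp [0.5476 0.0701 0.2608] w [-0.0036 -0.0004  0.0054] cm [-0.4697  0.3585  0.3576] F [-9.2809 -2.6854  5.8175] q [-0.6819  0.1572  0.5342  1.6216 -0.0815  1.3886  0.0367]
```

```bash
python3 -m jog '[0,0,0,0,1.43,-0.49,0, 0,0,0,0,2.89,-0.85,0, 0,0,0,0,4.39,-1.08,0, 0,0,0,0,5.89,-1.18,0, 0,0,0,0,7.4,-1.15,0]'; python3 -c "
from h import *
go(bar(76.2)-[0,0,.019],9.7)"
```

```text
t: 4.33
tcp_pos: [0.6215, 0.0827, 0.2718]
eef_rot: [0.643, 0.766, -0.001, -0.0]
contact_force: [-7.2, -4.3, 10.3]
grip_width: 0.0091
grip_force: 40.0
t 4.3333 tcp [0.6215 0.0827 0.2718] w [-0.0016  0.0007  0.005 ] cm [-0.4637  0.2593  0.3126] F [-7.1542 -4.2616 10.2532] q [-0.6174  0.3412  0.5444  1.4034 -0.1747  1.4468  0.0975]
```

```bash
python3 -m jog '[0,0,0,0,1.5,0.16,0, 0,0,0,0,2.98,0.46,0, 0,0,0,0,4.43,0.88,0, 0,0,0,0,5.84,1.42,0, 0,0,0,0,7.2,2.05,0]';python3 -m jog '[0,0,0,0,0,0,0, 0,0,0,0,0,0,0]'
python3 - <<'E'
from h import *
go(bar(100)-[0,0,.019],9.7)
f=grab_frame("side");cv2.imwrite("pics/c.png",f["frame"][:,:,::-1])
c=cloud(f).reshape(-1,3)[f["z_map"].ravel()>0];np.save("c.npy",c)
u=np.array([np.cos(PSI),np.sin(PSI)]);v=np.array([-u[1],u[0]])
d=c[:,:2]-C;X=d@u;Y=d@v
m=(X>.05)&(X<.2)&(abs(Y)<.145)&(c[:,2]>.13)&(c[:,2]<.28)
for z in np.arange(.13,.31,.01):
    k=(X>.05)&(X<.22)&(abs(Y-.105)<.035)&(abs(c[:,2]-z)<.005); print(round(z,3),k.sum(),np.percentile(X[k],[10,50,90]) if k.any() else '')
E
```

```text
t: 4.75
tcp_pos: [0.6928, 0.0948, 0.2509]
eef_rot: [0.643, 0.766, -0.001, 0.0]
contact_force: [-3.9, -3.8, 3.8]
grip_width: 0.0083
grip_force: 40.0
t: 4.92
tcp_pos: [0.6939, 0.0949, 0.2501]
eef_rot: [0.643, 0.766, -0.0, 0.001]
contact_force: [4.2, -4.1, -2.8]
grip_width: 0.0084
grip_force: 40.0
t 4.9167 tcp [0.6939 0.0949 0.2501] w [0.0013 0.0024 0.0047] cm [-0.4484 -0.2027  0.0672] F [ 4.1686 -4.0983 -2.8139] q [-0.5405  0.527   0.5312  1.2114 -0.2568  1.4672  0.1301]
0.13 15 [0.1028 0.1037 0.1051]
0.14 16 [0.1044 0.1058 0.1067]
0.15 17 [0.1065 0.1075 0.109 ]
0.16 21 [0.1086 0.1097 0.1113]
0.17 26 [0.1107 0.1119 0.113 ]
0.18 24 [0.1131 0.1143 0.1154]
0.19 23 [0.1148 0.1165 0.1176]
0.2 31 [0.1163 0.1181 0.1193]
0.21 31 [0.1191 0.1199 0.1209]
0.22 34 [0.1203 0.1217 0.123 ]
0.23 38 [0.1224 0.1239 0.1251]
0.24 40 [0.1247 0.126  0.1269]
0.25 42 [0.1269 0.1281 0.129 ]
0.26 58 [0.1281 0.1291 0.1299]
0.27 49 [0.13   0.1308 0.1316]
0.28 46 [0.1319 0.133  0.1336]
0.29 180 [0.1267 0.1314 0.1343]
0.3 0
```

View pics/c.png

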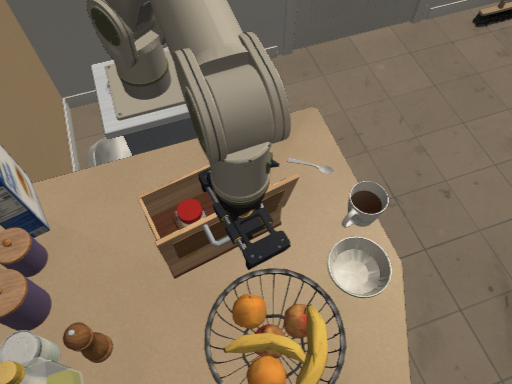

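The side view shows the lid standing just past upright, at 101° by its slope in the depth, with the red cap at (190,210). Next I'll release partly and lift clear.

```bash
python3 -m jog '[0,0,0,0,0,0,2.6, 0,0,0,0,0,0,2.6, 0,0,0,0,0,0,2.6, 0,0,0,0,0,0,2.6]'; python3 -m jog '[0,0,0,0,0,-2,2.6, 0,0,0,0,0,-5,2.6, 0,0,0,0,0,-9,2.6, 0,0,0,0,0,-11,2.6, 0,0,0,0,0,-11,2.6]'
python3 - <<'E'
from h import *
s=get_state();print(cw(-.006,-.05),s["tcp_pos"])
for n in("side","top"):
    f=grab_frame(n)
    for l in("cap","jar"):
        print(n,l,[(r,atz(f,r["xy"],.082 if l=="cap" else .008)) for r in (spot_point(l,f) or [])[:1]])
    h=cv2.cvtColor(f["frame"],cv2.COLOR_RGB2HSV);p=cloud(f)
    m=((h[...,0]<6)|(h[...,0]>174))&(h[...,1]>150)&(abs(p[...,0]-.53)<.09)&(abs(p[...,1]-.01)<.09)&(f["z_map"]>0)
    q=p[m]; 
    if len(q):
        t=q[q[:,2]>np.percentile(q[:,2],95)-.006];print(len(q),len(t),np.percentile(t,[2,50,98],axis=0),cv2.minEnclosingCircle(np.float32(t[:,:2])))
    # lid angle
    c=p[f["z_map"]>0];u=np.array([np.cos(PSI),np.sin(PSI)]);v=np.array([-u[1],u[0]]);d=c[:,:2]-C;X=d@u;Y=d@v
    k=(X>.08)&(X<.145)&(abs(abs(Y)-.1)<.04)&(c[:,2]>.13)&(c[:,2]<.28)
    if k.sum()>50:print("slope deg",90+np.degrees(np.arctan(np.polyfit(c[k,2],X[k],1)[0])),k.sum())
go([.5277,.0112,.33],68)
E
```

```text
t: 5.3
tcp_pos: [0.6924, 0.0967, 0.2506]
eef_rot: [0.642, 0.766, 0.0, -0.0]
contact_force: [0.3, 0.3, -0.7]
grip_width: 0.0239
grip_force: 0.0
t: 5.72
tcp_pos: [0.6935, 0.0963, 0.3666]
eef_rot: [0.642, 0.766, 0.003, 0.003]
contact_force: [-0.6, -0.1, -0.2]
grip_width: 0.0259
grip_force: 0.0
[0.5277 0.0112 0.    ] [0.6935 0.0963 0.3666]
side cap [({'xy': [191.7, 212.2], 'conf': 0.62}, array([0.5272, 0.0149, 0.082 ]))]
side jar [({'xy': [196.1, 226.7], 'conf': 0.48}, array([0.5308, 0.0152, 0.008 ]))]
500 432 [[ 0.5024 -0.015   0.0984]
 [ 0.5291  0.0107  0.1011]
 [ 0.5541  0.0366  0.1047]] ((0.5276005268096924, 0.010574963875114918), 0.029515661299228668)
slope deg 100.72384408450519 911
top cap []
top jar [({'xy': [171.4, 156.7], 'conf': 0.29}, array([0.6373, 0.4034, 0.008 ]))]
slope deg 101.12773998886166 1167
t 6.0167 tcp [0.6921 0.0965 0.3591] w [-0.0019 -0.0014 -1.0112] cm [ -5.5312 -17.6671   2.9472] F [ 0.0044 -0.5472 -0.0785] q [-0.5114  0.5244  0.5466  0.9882 -0.2653  1.6924  0.1166]
```

The cap is at (0.5276, 0.0106) with a radius of 29.5 mm, as expected, and the lid stands at 101°. Next I'll move over the jar.

```bash
python3 -m jog '[0,0,-0.2,-1.1,-3.6,0,2.6, 0,0,-0.4,-2.2,-7.2,0,4, 0,0,-0.6,-3.3,-10.8,0,6, 0,0,-0.8,-4.4,-14.4,0,8.7, 0,0,-1.011,-5.5,-17.7,0,8.7]'; python3 -m jog '[0,0,-0.12,0,0,0,8.7, 0,0,-0.2,0,0,0,8.7, 0,0,-0.2,0,0,0,8.7]'; python3 -c "
from h import *
go([.5276,.0106,.073],68)"
```

```text
t: 6.43
tcp_pos: [0.5256, 0.0106, 0.3595]
eef_rot: [0.373, 0.928, -0.0, -0.001]
contact_force: [0.9, -0.7, 0.6]
grip_width: 0.0449
grip_force: 0.0
t: 6.68
tcp_pos: [0.527, 0.0112, 0.3603]
eef_rot: [0.279, 0.96, 0.0, -0.0]
contact_force: [0.6, -0.8, 0.4]
grip_width: 0.0648
grip_force: 0.0
t 6.6833 tcp [0.527  0.0112 0.3603] w [ 0.0006 -0.0007 -0.1825] cm [-0.1027 -0.0348 28.7305] F [ 0.6378 -0.7814  0.3796] q [-0.5564  0.0664  0.4811  1.5004 -0.0316  1.5826  0.9278]
```

```bash
python3 -m jog '[0,0,-0.12,-0.1,0,4,8.7, 0,0,-0.18,-0.1,0,8,8.7, 0,0,-0.18,-0.1,0,12,8.7, 0,0,-0.18,-0.1,0,16,8.7, 0,0,-0.18,-0.1,0,18,8.7]'; python3 -c "
from h import *
go([.5276,.0106,.0775],68)
f=grab_frame('side');cv2.imwrite('pics/d.png',f['frame'][100:300,100:360,::-1].repeat(2,0).repeat(2,1))"
```

```text
t: 7.1
tcp_pos: [0.5261, 0.0107, 0.1753]
eef_rot: [0.195, 0.981, -0.001, -0.003]
contact_force: [0.0, -1.3, -0.8]
grip_width: 0.0861
grip_force: 0.0
t 7.1 tcp [0.5261 0.0107 0.1753] w [-0.0036 -0.0051 -0.0094] cm [-0.192   0.0819  9.7763] F [ 0.0451 -1.2691 -0.777 ] q [-0.5325  0.1524  0.4688  1.803  -0.0723  1.2094  1.135 ]
```

View pics/d.png

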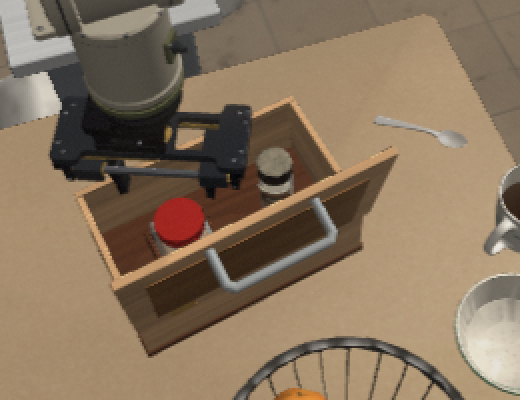

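The gripper hovers over the cap (crop 180,222), with the lid standing and the spice jar clear at (275,175). Next I'll descend and grip.

```bash
python3 -m jog '[0,0,0,-0.15,0.05,3,8.7, 0,0,0,-0.15,0.05,6,8.7, 0,0,0,-0.15,0.05,8,8.7, 0,0,0,-0.15,0.05,9.3,8.7, 0,0,0,-0.15,0.05,9.7,8.7]';python3 -m jog '[0,0,0,0,0,0,8.7, 0,0,0,0,0,0,8.7]'; python3 -c "
from h import *
go([.5276,.0106,.0775],68)"
```

```text
t: 7.57
tcp_pos: [0.5292, 0.0107, 0.0818]
eef_rot: [0.195, 0.981, -0.001, -0.001]
contact_force: [0.6, 0.5, -0.3]
grip_width: 0.0871
grip_force: 0.0
t: 7.73
tcp_pos: [0.5309, 0.0107, 0.0845]
eef_rot: [0.194, 0.981, 0.0, 0.0]
contact_force: [0.7, 0.2, -0.4]
grip_width: 0.0868
grip_force: 0.0
t 7.7333 tcp [0.5309 0.0107 0.0845] w [ 0.0004  0.0008 -0.0073] cm [ 0.3009 -0.1371  0.7034] F [ 0.7032  0.2204 -0.4411] q [-0.5073  0.2625  0.4571  1.8921 -0.1351  1.0161  1.187 ]
```

```bash
python3 -m jog '[0,0,0,0.25,-0.1,0.6,8.7, 0,0,0,0.25,-0.1,0.6,8.7, 0,0,0,0.25,-0.1,0.6,8.7]'; python3 -c "
from h import *
for i in range(3):
  go([.5276,.0106,.0775],68);grab_frame('top')"
```

```text
t: 7.98
tcp_pos: [0.5275, 0.0108, 0.0779]
eef_rot: [0.194, 0.981, 0.0, 0.0]
contact_force: [0.3, -0.1, -0.2]
grip_width: 0.0867
grip_force: 0.0
t 7.9833 tcp [0.5275 0.0108 0.0779] w [ 0.0005  0.0002 -0.0066] cm [-0.0151 -0.0109  0.0422] F [ 0.2891 -0.0518 -0.1889] q [-0.507   0.2645  0.4555  1.9057 -0.1374  1.0012  1.1892]
t 8.0333 tcp [0.5276 0.0108 0.078 ] w [ 0.0005  0.0004 -0.0065] cm [-0.0021 -0.0158  0.0483] F [0.0416 0.0121 0.3684] q [-0.5071  0.2646  0.4555  1.9054 -0.1374  1.0012  1.1893]
t 8.0833 tcp [0.5277 0.0107 0.078 ] w [ 0.0005  0.0004 -0.0065] cm [ 0.0043 -0.0138  0.0477] F [ 0.4873 -0.0075 -0.3334] q [-0.507   0.2647  0.4555  1.9053 -0.1374  1.0012  1.1894]
```

Spot on. Next I'll grip at 50 N.

```bash
python3 -m jog '[0,0,0,0,0,0,0, 0,0,0,0,0,0,0, 0,0,0,0,0,0,0, 0,0,0,0,0,0,0, 0,0,0,0,0,0,0]' 50; python3 -m jog '[0,0,0,0,0,0,0, 0,0,0,0,0,0,0]'
```

```text
t: 8.55
tcp_pos: [0.5275, 0.0106, 0.0776]
eef_rot: [0.194, 0.981, 0.0, 0.0]
contact_force: [0.3, -0.4, -0.1]
grip_width: 0.0615
grip_force: 0.0
t: 8.72
tcp_pos: [0.5275, 0.0107, 0.0776]
eef_rot: [0.194, 0.981, 0.0, -0.0]
contact_force: [1.7, 0.6, 0.6]
grip_width: 0.0572
grip_force: 50.0
```

```bash
python3 -m jog '[0,0,-0.1,0,0,0,0, 0,0,-0.2,0,0,0,0, 0,0,-0.3,0,0,0,0, 0,0,-0.4,0,0,0,0, 0,0,-0.5,0,0,0,0]'; python3 -c "
from h import *
s=get_state();print(s['torque']);go([.5276,.0106,.0775],68+63)"
```

```text
t: 9.13
tcp_pos: [0.5276, 0.0111, 0.0776]
eef_rot: [-0.057, 0.998, 0.0, 0.0]
contact_force: [-0.3, 2.0, 0.6]
grip_width: 0.0572
grip_force: 50.0
[ 0.4444 -0.0113 -0.4016]
t 9.1333 tcp [0.5276 0.0111 0.0776] w [ 0.0006  0.0005 -0.6014] cm [ 0.0033 -0.0474  0.0083] F [-0.3237  1.9924  0.5726] q [-0.4443  0.2597  0.3827  1.9024 -0.115   1.0003  1.6741]
```

```bash
python3 -m jog '[0,0,-0.1,0,0,0,0, 0,0,-0.2,0,0,0,0, 0,0,-0.3,0,0,0,0, 0,0,-0.4,0,0,0,0, 0,0,-0.5,0,0,0,0]'; python3 -m jog '[0,0,-0.06,0,0,0,0, 0,0,-0.12,0,0,0,0, 0,0,-0.12,0,0,0,0]'; python3 -c "
from h import *
s=get_state();print(s['torque']);go([.5276,.0106,.0775],68+63)
f=grab_frame('side');cv2.imwrite('pics/e.png',f['frame'][100:300,100:360,::-1].repeat(2,0).repeat(2,1))"
```

```text
t: 9.55
tcp_pos: [0.5274, 0.0115, 0.0776]
eef_rot: [-0.302, 0.953, 0.001, 0.0]
contact_force: [-0.7, 3.1, 0.5]
grip_width: 0.0572
grip_force: 50.0
t: 9.8
tcp_pos: [0.5274, 0.0115, 0.0776]
eef_rot: [-0.358, 0.934, 0.001, 0.0]
contact_force: [-0.3, 3.5, 1.3]
grip_width: 0.0569
grip_force: 50.0
[ 0.8163  0.2484 -0.1568]
t 9.8 tcp [0.5274 0.0115 0.0776] w [0.001  0.0006 0.017 ] cm [ 0.0417 -0.079   0.0079] F [-0.2976  3.5011  1.3479] q [-0.3703  0.2549  0.2975  1.8988 -0.0893  1.0006  2.2698]
```

View pics/e.png

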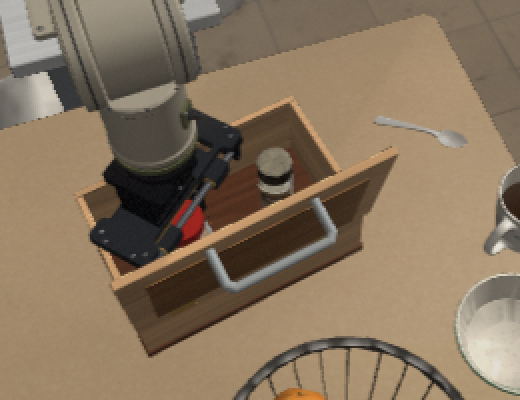

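The gripper has turned 64°, the lid is untouched and the cap (crop 188,225) is between the fingers. Next I'll lift gently and watch the vertical force.

```bash
python3 -m jog '[0,0,0,0,0,-0.15,0, 0,0,0,0,0,-0.3,0, 0,0,0,0,0,-0.3,0]';python3 -m jog '[0,0,0,0,0,-0.3,0, 0,0,0,0,0,-0.5,0, 0,0,0,0,0,-0.5,0]'
```

```text
t: 10.1
tcp_pos: [0.5275, 0.0106, 0.0806]
eef_rot: [-0.356, 0.934, -0.0, -0.0]
contact_force: [-0.2, 1.7, -2.0]
grip_width: 0.0569
grip_force: 50.0
t: 10.35
tcp_pos: [0.5277, 0.0103, 0.0862]
eef_rot: [-0.357, 0.934, -0.0, 0.0]
contact_force: [-0.7, 0.9, -0.2]
grip_width: 0.0575
grip_force: 50.0
```

Only the cap's weight is felt, so the thread has let go. I'll lift to 36 mm in total.

```bash
python3 -m jog '[0,0,0,0,0,-0.7,0, 0,0,0,0,0,-1.4,0, 0,0,0,0,0,-2.1,0, 0,0,0,0,0,-2.8,0, 0,0,0,0,0,-2.8,0]';python3 -m jog '[0,0,0,0,0,0,0, 0,0,0,0,0,0,0, 0,0,0,0,0,0,0]'
python3 - <<'E'
from h import *
s=get_state();print(s["t"],s["tcp_pos"],s["contact_force"],s["grip_width"],s["qvel"])
f=grab_frame("side");cv2.imwrite("pics/f.png",f["frame"][150:270,130:280,::-1].repeat(4,0).repeat(4,1))
p=cloud(f);h=cv2.cvtColor(f["frame"],cv2.COLOR_RGB2HSV)
m=((h[...,0]<6)|(h[...,0]>174))&(h[...,1]>150)&(abs(p[...,0]-.53)<.09)&(abs(p[...,1]-.01)<.09)&(f["z_map"]>0)
print("cap z",np.percentile(p[m][:,2],[2,10,50,90,98]))
for l in("cap","jar"):print(l,[(r,dep(f,r["xy"])) for r in spot_point(l,f)[:1]])
c=p[f["z_map"]>0];u=np.array([np.cos(PSI),np.sin(PSI)]);v=np.array([-u[1],u[0]]);d=c[:,:2]-C;X=d@u;Y=d@v
k=(X>.08)&(X<.145)&(abs(abs(Y)-.1)<.04)&(c[:,2]>.13)&(c[:,2]<.28)
print("lid",90+np.degrees(np.arctan(np.polyfit(c[k,2],X[k],1)[0])))
E
```

```text
t: 10.77
tcp_pos: [0.5286, 0.0106, 0.1156]
eef_rot: [-0.357, 0.934, -0.0, 0.001]
contact_force: [-0.5, 0.3, -0.9]
grip_width: 0.0573
grip_force: 50.0
t: 11.02
tcp_pos: [0.5273, 0.0106, 0.1132]
eef_rot: [-0.357, 0.934, 0.0, -0.0]
contact_force: [-0.5, 0.3, -0.7]
grip_width: 0.0569
grip_force: 50.0
11.0167 [0.5273 0.0106 0.1132] [-0.4624  0.3087 -0.6677] 0.05688513191289354 [-0.0009  0.0025 -0.0007  0.0002  0.0008 -0.0005 -0.0008]
cap z [0.1218 0.1281 0.1364 0.1391 0.2051]
cap [({'xy': [194.8, 224.5], 'conf': 0.38}, array([0.6656, 0.0129, 0.2914]))]
jar [({'xy': [195.0, 223.6], 'conf': 0.76}, array([0.6644, 0.0137, 0.2922]))]
lid 100.73416896821475
```

View pics/f.png

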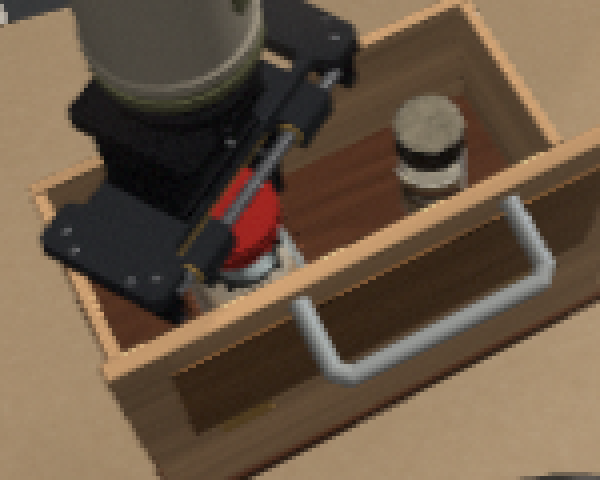

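The cap (crop 245,215) is held level with its top at 0.138, so it has risen 36 mm. The glass jar is still in its pocket below (265,275), and the lid is at 101°. I'm handing in the job.

```bash
python3 -c "
from workcell import *
print(job_done())"
```

```text
the job is handed in; nothing more can be done
None
```

I handed the job in at about 11 s: the lid stands at about 101°, the cap is unscrewed and held level about 2 cm above the jar's mouth, the jar stayed in its pocket, and the arm touched neither the spice jar nor the mug.

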